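# Vent the water-filter head with the hand coupler

## Task

Vent the pressure of the water-filter head on the worktop: take the steel hand coupler that stands on the cold hob, set it mouth first and squarely on the leaning vent nipple, and press along the nipple until the coupler snaps over it. Then keep pressing so that the sprung nipple is pushed in as far as it goes, and finish like that: the program ends with the gripper still holding the coupler and holding the nipple pushed in against its spring. Leave the salt and pepper shakers and the mug standing where they are.

Things in the scene. Friction and masses are not known exactly. Their poses are not given: they have to be found in the camera images.
- coupler: Steel hand coupler, loose, 0.16 kg, standing mouth down on the cold black hob (glass top 7 mm above the worktop) in one place of a row of three (two white shakers have the others). Round, 88 mm tall: sleeve 33 mm across up to 34 mm; finger flange 43 mm across to 40 mm; grey ribbed grip 26 mm across to 82 mm (hold here); cap 31 mm across. Origin: centre of the mouth (underside); z: mouth to cap.
- coupler_mouth (a point): Centre of the coupler's mouth, same point and axes as its origin. The bore opens here: a lip 16 mm across and 5 mm deep, behind it a chamber 22 mm across, ending in a flat ceiling 21 mm from the mouth.
- filter_head: Water-filter head fixed to the worktop, place and heading vary: foot plate 150 x 104 x 14 mm, white canister 82 mm across, 77 mm tall with its steel cap, and on its own -x side a grey block with a sloping top from which the nipple sticks out, leaning 0.44 rad from vertical towards -x. Origin: on the worktop; foot of the nipple at (-38, 0, 56) mm in its frame; z up.
- nipple_tip (a point): Top of the steel vent nipple, moves with it; z: along the nipple, outwards and up. A pin 13 mm across with ball end, 34 mm out of the slope; fixed 4 mm collar 25 mm across at its foot. 10 mm below the tip four sprung balls stick out to 19.4 mm: the coupler's lip snaps over them at about 10 N, mouth then 18 mm below the tip; 21 mm when the tip meets the ceiling.
- nipple (a joint): How far the nipple is pushed in along its axis, m: 0 out, 0.006 at its stop. Its spring resists with about 7 N at the start and 13 N at the stop.
- salt_shaker: White shaker with a holed steel top, 35 mm across, 74 mm tall, loose bystander. Origin: centre of its underside, z up.
- pepper_shaker: White shaker like the other one, 35 mm across, 74 mm tall, loose bystander. Origin: centre of its underside, z up.
- mug: White mug, 90 mm tall, loose bystander left of the filter head. Origin: under its middle, z up.

How it is judged:
By the outcome, as a careful person would: the job done as asked, in the order asked, and still so for the second after the job is handed in, while the arm keeps its last pose, push and grip.
It also fails if it takes over 38 s, if anything falls off the work surface, if the arm or the gripper's body presses on something with over 40 N, if the wrist force passes 120 N, or if a joint passes its speed limit or range.

## Robot

A 6-joint arm with a two-finger parallel gripper is mounted at the origin on a cart in front of the work surface, level with it; the furniture and walls round the work are solid. World frame = base frame: x ahead of the robot, y to its left, z up, the work surface at z = 0. Lengths are in m, angles in rad, forces in N, time in s.
With the tool pointing down it reaches from about 0.25 to 0.775 m from the base axis. Payload 4 kg.
Tool frame: the origin (TCP) lies at the very end of the fingers, on their centre line; the grasp point (between the pads) lies 19 mm behind it; z points along the fingers, y is the direction in which the jaws open and shut (so a half turn about z gives the same grasp; the last joint's range is limited). The gripper opens to 94 mm and grips with 3 to 60 N. Pads are 16 mm wide; open, the fingers measure 119 mm over their backs; the gripper's body (75 mm by 177 mm) begins 78 mm behind the grasp point.
Start: joints at [1.22, 0.087, 1.371, -0, 1.684, -0.103], TCP at [0.135, 0.533, 0.206] pointing down, gripper open.
Joint ranges: [-3.1, 3.1], [-0.76, 2.03], [0.27, 2.55], [-1.08, 4.22], [0.17, 2.65], [-2.57, 2.57]. Speed limits (rad/s): [2.79, 2.79, 3.14, 3.14, 3.14, 3.14].

## Interface

Orientations are given as [roll, pitch, yaw] about the fixed x, y, z axes, in that order (R = Rz(yaw) Ry(pitch) Rx(roll)).
In Python, from bench import robot, snapshot, calibration gives the robot as it stands. The module is installed in compiled form; this text tells all that it offers.
- The arm moves only by the tool servo_tool, never from a script. Its argument "series" is text: rows parted by semicolons, each of 5 numbers parted by spaces: the closure, from -1 (fully open) to 1 (shut), then the shift along the tool's x, y, z in cm, then the turn about the tool's z in rad. A call has 1 to 20 rows; each row is the pose to reach, as a shift and turn from the pose commanded when the call began, along the tool's axes at that moment; what a row does not reach only later rows make up. A row lasts 1/12 s, in which the tool goes at most 41.7 mm and 7.16 degrees, less where a joint would pass 70% of its speed; a pose out of reach is approached as far as the arm can. A call with a gripper value outside its range is refused whole. The fingers move at their own pace and stop on an object; the grip force is fixed at half the most. Time passes only in rows, so rows that repeat a pose let the fingers close. It gives the time, the measured TCP pose, the force and the opening at its end, in the units of the state.
- robot.get_obs(): the state, without advancing time (a new reading comes with each control period).
- snapshot(name): name is "scene" or "top" or "wrist"; returns (picture, depth): 420x560x3 uint8, red, green, blue; 420x560 float32, m along the optical axis (not along the pixel's ray), 0 where there is no reading.
- calibration(name): a dict with "fx", "fy", "cx", "cy" (pixels), "rvec" (rotation vector, rad) and "tvec" (3), from world to camera coordinates, as OpenCV has them; the wrist camera has in their place "tool_from_camera" (4x4, takes a point from camera to tool coordinates, whose origin is the TCP and whose axes are the flange's). Camera axes: x right, y down, z forward; pixel columns grow to the right and rows downward; lengths in m; the calibration is good to about 2 mm. A picture is of the moment at which its call begins: read the wrist's pose just before it. calibration takes no time and is no camera call.
- robot.close_job(): hands the job in, once; it reports no verdict.
The state is a dict: "time": time; "joint_positions": joint angles; "qvel": joint speeds; "joint_torque": joint torques, N m; "tool_pos": TCP position; "ee_rot": TCP orientation; "wrist_force": force on the tool from outside, world axes, zero at the start; "wrist_torque": the same for the moment, N m; "width": finger opening in m.
Only numpy, scipy, OpenCV 4.12 (cv2) and the standard library are available. Lean on these libraries where they do the work, as an engineer would, in place of code of your own. Each camera call takes 0.05 s, during which the arm holds its last target. There are 200 camera calls.

## Working session

There is one attempt and no reset: what is moved stays moved. The work goes in short steps, Python scripts to look and compute and a tool call to move; the robot and the scene stay as the last step left them, time stands still between calls to the robot, and variables do not carry over. Pictures are saved under pics/ and viewed, about 8 in all and at most 12, crops included, and the job is handed in when it is done.

Besides the shell and the picture viewer there is one more tool, called after ">>>" in YAML: its name, and indented under it one key for each argument. servo_tool: Moves the arm, as the interface text tells. Its arguments: {"type":"object","properties":{"series":{"type":"string"}},"required":["series"]}

```bash
mkdir -p pics
cat > h.py <<'E'
import numpy as np,cv2
from bench import robot,snapshot,calibration
def Rm(o):
    r,p,y=o;c,s=np.cos,np.sin
    X=np.array([[1,0,0],[0,c(r),-s(r)],[0,s(r),c(r)]]);Y=np.array([[c(p),0,s(p)],[0,1,0],[-s(p),0,c(p)]]);Z=np.array([[c(y),-s(y),0],[s(y),c(y),0],[0,0,1]])
    return Z@Y@X
def cam(n,obs=None):
    k=calibration(n)
    if n=='wrist':
        T=np.array(k['tool_from_camera']);R=Rm(obs['ee_rot'])
        return k,R@T[:3,:3],R@T[:3,3]+np.array(obs['tool_pos'])
    R=cv2.Rodrigues(np.array(k['rvec'],float))[0].T
    return k,R,-R@np.array(k['tvec']).ravel()
def cloud(n,d,obs=None):
    k,R,t=cam(n,obs);v,u=np.indices(d.shape)
    P=np.stack([(u-k['cx'])/k['fx']*d,(v-k['cy'])/k['fy']*d,d],-1)@R.T+t
    P[d<=0]=np.nan;return P
def plane(n,uv,z,obs=None):
    k,R,t=cam(n,obs);r=R@np.array([(uv[0]-k['cx'])/k['fx'],(uv[1]-k['cy'])/k['fy'],1]);return t+r*(z-t[2])/r[2]
def shot(n,tag):
    o=robot.get_obs();I,d=snapshot(n);np.savez(f'pics/{tag}.npz',I=I,d=d,p=o['tool_pos'],e=o['ee_rot']);cv2.imwrite(f'pics/{tag}.png',I[...,::-1]);return I,d,o
E
python3 - <<'E'
from h import *
for n in('scene','top'):
    I,d,o=shot(n,n+'0');k,R,t=cam(n);print(n,t,R[:,2],k['fx'])
print(o)
print(calibration('wrist'))
E
```

```text
scene [ 0.03691867 -0.91645635  0.68732637] [ 0.36561104  0.80108899 -0.47390399] 447.7332669615211
top [0.44255769 0.12186012 1.4540726 ] [ 0.04869004  0.00903339 -0.99877309] 454.2394029324505
{'time': 0.05, 'joint_positions': array([ 1.21987384e+00,  8.79405853e-02,  1.37221151e+00, -3.64963399e-06,
        1.68359196e+00, -1.03081435e-01]), 'qvel': array([-0.00043225, -0.00111313, -0.00220907, -0.00033524,  0.001303  ,
        0.00077031]), 'joint_torque': array([ 1.37721861e-03, -3.41541159e+01, -3.03591764e+01,  7.19385641e-02,
        3.06949171e-02, -9.13276494e-05]), 'tool_pos': array([0.13473257, 0.53269115, 0.20433374]), 'ee_rot': array([-3.13945230e+00, -2.17768554e-04,  2.89375096e+00]), 'wrist_force': array([ 0.6367155 ,  0.13274175, -0.50358864]), 'wrist_torque': array([ 0.02944595, -0.04141447,  0.05355398]), 'width': 0.0938591787660854}
{'fx': 298.1886155809193, 'fy': 298.1886155809193, 'cx': 281.2915169931854, 'cy': 208.72638673654907, 'tool_from_camera': array([[-1.00534301e-03, -9.72970686e-01, -2.30926467e-01,
         6.58233316e-02],
       [ 9.99999486e-01, -1.00919019e-03, -1.01460988e-04,
         5.55505844e-04],
       [-1.34330157e-04, -2.30926450e-01,  9.72971200e-01,
        -1.79258210e-01],
       [ 0.00000000e+00,  0.00000000e+00,  0.00000000e+00,
         1.00000000e+00]])}
```

View pics/scene0.png

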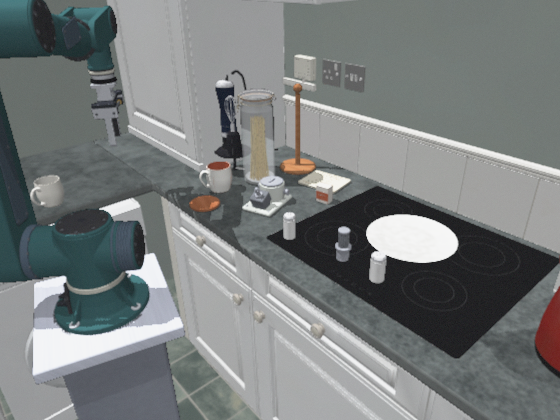

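View pics/top0.png

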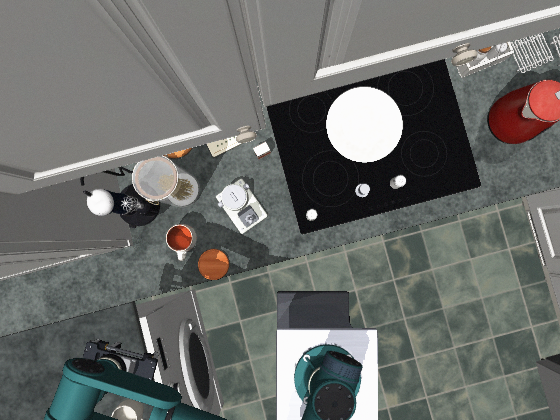

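Run:
```python
from h import *
C={}
for n in('scene','top'):
    f=np.load(f'pics/{n}0.npz');I,d=f['I'],f['d'];P=cloud(n,d);C[n]=P
    np.save(f'pics/{n}P.npy',P)
T=C['top'];S=C['scene']
print('hob z',np.nanmedian(T[205:215,330:345,2]),np.nanmedian(S[230:240,310:320,2]))
for nm,n,b in(('coupler','top',(340,170,385,215)),('right','top',(385,165,415,205)),('left','top',(295,200,325,235)),('coupler','scene',(325,215,358,268)),('left','scene',(278,205,302,245)),('right','scene',(362,245,392,290))):
    Q=C[n][b[1]:b[3],b[0]:b[2]].reshape(-1,3);Q=Q[~np.isnan(Q[:,2])]
    for lo,hi in((.02,.04),(.05,.08),(.08,.12)):
        q=Q[(Q[:,2]>lo)&(Q[:,2]<hi)]
        if len(q)>3:print(nm,n,lo,len(q),q.min(0).round(4),q.max(0).round(4),q.mean(0).round(4))
# filter
Q=T[165:240,205:275].reshape(-1,3);
for lo,hi in((.008,.02),(.04,.06),(.06,.07),(.07,.08),(.08,.1)):
    q=Q[(Q[:,2]>lo)&(Q[:,2]<hi)];
    if len(q)>3:print('filter',lo,len(q),q.min(0).round(4),q.max(0).round(4),q.mean(0).round(4))
I=cv2.imread('pics/top0.png')[165:245,200:280];a=cv2.resize(I,None,fx=5,fy=5,interpolation=2)
J=cv2.imread('pics/scene0.png')[165:225,235:305];b=cv2.resize(J,(466,400),interpolation=2)
cv2.imwrite('pics/c1.png',cv2.resize(np.hstack([a,b]),(800,370)))
```

```text
hob z 0.0089504420715949 0.005043691428792463
coupler top 0.05 37 [ 0.568  -0.1271  0.0501] [ 0.6052 -0.0893  0.0793] [ 0.5828 -0.1009  0.0567]
coupler top 0.08 83 [ 0.5726 -0.1222  0.0908] [ 0.6002 -0.0946  0.1025] [ 0.5866 -0.1078  0.0967]
right top 0.02 16 [ 0.5951 -0.2219  0.02  ] [ 0.6224 -0.201   0.0392] [ 0.6058 -0.2074  0.0305]
right top 0.05 68 [ 0.5951 -0.2344  0.0508] [ 0.6302 -0.2009  0.08  ] [ 0.6105 -0.2134  0.0718]
right top 0.08 67 [ 0.5957 -0.2342  0.08  ] [ 0.6291 -0.2027  0.0862] [ 0.6129 -0.2193  0.0827]
left top 0.02 4 [0.4945 0.0421 0.0262] [0.5036 0.0644 0.0365] [0.4976 0.0556 0.03  ]
left top 0.05 50 [0.4933 0.0324 0.0528] [0.5264 0.0658 0.0798] [0.5093 0.0501 0.0751]
left top 0.08 55 [0.4955 0.036  0.08  ] [0.5259 0.0662 0.0889] [0.5105 0.0501 0.0826]
coupler scene 0.02 68 [ 0.5678 -0.1252  0.0209] [ 0.596  -0.1004  0.0395] [ 0.579  -0.118   0.0288]
coupler scene 0.05 106 [ 0.5719 -0.123   0.0509] [ 0.5968 -0.1023  0.0797] [ 0.5812 -0.1157  0.0654]
coupler scene 0.08 101 [ 0.5714 -0.1264  0.0801] [ 0.6002 -0.092   0.0955] [ 0.5835 -0.1111  0.0902]
left scene 
[... 185 characters left out ...]
9 [ 0.5915 -0.2389  0.02  ] [ 0.6985 -0.1245  0.0399] [ 0.6127 -0.222   0.0292]
right scene 0.05 230 [ 0.5931 -0.2387  0.05  ] [ 0.6286 -0.2053  0.0797] [ 0.6068 -0.2263  0.0681]
right scene 0.08 7 [ 0.6029 -0.2293  0.08  ] [ 0.6185 -0.2126  0.0811] [ 0.6123 -0.2217  0.0804]
filter 0.008 645 [0.4348 0.1684 0.008 ] [0.6587 0.3863 0.02  ] [0.5293 0.2593 0.0138]
filter 0.04 226 [0.4721 0.2133 0.0403] [0.6092 0.3383 0.06  ] [0.5246 0.2567 0.0514]
filter 0.06 204 [0.4839 0.231  0.06  ] [0.6045 0.3269 0.0699] [0.5396 0.2681 0.0655]
filter 0.07 431 [0.4896 0.2267 0.0701] [0.6033 0.3226 0.0799] [0.5638 0.286  0.0741]
filter 0.08 30 [0.4836 0.2292 0.0801] [0.5987 0.2969 0.0932] [0.5153 0.253  0.0844]
```

View pics/c1.png

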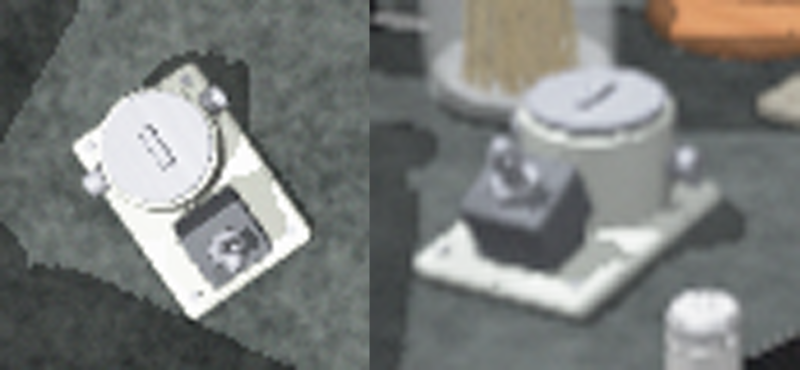

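Run:
```python
from h import *
T=np.load('pics/topP.npy');S=np.load('pics/sceneP.npy');I=np.load('pics/top0.npz')['I'].astype(int)
# plate: white px in top at z~14mm
Q=T[165:240,205:275];c=I[165:240,205:275]
m=(c.min(-1)>150)&(abs(Q[...,2]-.014)<.008)
n,l,st,ce=cv2.connectedComponentsWithStats((c.min(-1)>150).astype(np.uint8));i=1+np.argmax(st[1:,4])
v,u=np.nonzero(l==i)
W=np.array([plane('top',(a+205,b+165),.014)[:2] for a,b in zip(u,v)],np.float32)
low=W[(Q[v,u,2]<.03)]
r=cv2.minAreaRect(low);print('plate',r,cv2.boxPoints(r).round(4).tolist())
q=Q.reshape(-1,3);q=q[(abs(q[:,2]-.0755)<.006)];
# canister cap: flat circle
can=q[(q[:,0]>.52)];print('cap',cv2.minEnclosingCircle(can[:,:2].astype(np.float32)),can.mean(0),len(can))
s=S[165:225,235:305].reshape(-1,3);s=s[(s[:,2]>.076)&(s[:,2]<.1)];print(len(s));print(s[s[:,0]<.52].round(4))
q=Q.reshape(-1,3);q=q[(q[:,2]>.072)&(q[:,0]<.525)];print(q.round(4))
```

```text
plate ((0.5405408143997192, 0.26985687017440796), (0.14796030521392822, 0.1022256463766098), 35.04654312133789) [[0.4505999982357025, 0.26919999718666077], [0.5092999935150146, 0.18549999594688416], [0.6305000185966492, 0.2705000042915344], [0.5717999935150146, 0.35420000553131104]]
cap ((0.5596210956573486, 0.2724948227405548), 0.05346368998289108) [0.56486276 0.28685587 0.07401222] 441
74
[[0.486  0.2326 0.0857]
 [0.4895 0.2332 0.0846]
 [0.4926 0.2327 0.0842]
 [0.4842 0.2367 0.0809]
 [0.4858 0.2324 0.0825]
 [0.4888 0.2317 0.0821]
 [0.4927 0.2333 0.0805]
 [0.4968 0.2353 0.0786]
 [0.4997 0.2342 0.0785]
 [0.4834 0.2352 0.0784]
 [0.4854 0.2319 0.0794]
 [0.4883 0.2309 0.0791]
 [0.4909 0.2292 0.0792]
 [0.496  0.2336 0.0761]
 [0.5102 0.0605 0.0776]
 [0.5133 0.0604 0.0768]
 [0.5175 0.0564 0.0777]
 [0.4991 0.0567 0.0792]
 [0.5023 0.0569 0.0783]
 [0.507  0.054  0.0785]
 [0.5092 0.0522 0.0788]
 [0.5125 0.0526 0.0778]
 [0.5142 0.0497 0.0788]
 [0.517  0.0493 0.0783]
 [0.5194 0.0478 0.0784]
 [0.4985 0.0555 0.0768]
 [0.5014 0.0552 0.0761]
 [0.5029 0.0518 0.0775]
 [0.5055 0.0509 0.0772]
 [0.5078 0
[... 491 characters left out ...]
3]
 [0.5091 0.0335 0.0788]
 [0.5125 0.0341 0.0776]
 [0.4948 0.0352 0.0786]]
[[0.5082 0.2578 0.0724]
 [0.502  0.2393 0.0741]
 [0.4988 0.2391 0.0769]
 [0.4984 0.2351 0.088 ]
 [0.4987 0.2327 0.0814]
 [0.4956 0.2416 0.0829]
 [0.4956 0.2387 0.0818]
 [0.4956 0.2355 0.0834]
 [0.4953 0.232  0.0888]
 [0.4928 0.2452 0.0766]
 [0.4925 0.2415 0.0845]
 [0.4924 0.2382 0.0869]
 [0.4924 0.2351 0.0882]
 [0.4925 0.2324 0.0848]
 [0.4926 0.2296 0.0819]
 [0.4927 0.2268 0.0782]
 [0.4896 0.2417 0.0809]
 [0.4894 0.2383 0.0854]
 [0.4892 0.2347 0.0932]
 [0.4893 0.232  0.0888]
 [0.4894 0.2292 0.087 ]
 [0.4896 0.2267 0.0794]
 [0.4863 0.238  0.0893]
 [0.4862 0.2348 0.0912]
 [0.4864 0.2322 0.0862]
 [0.4836 0.2388 0.0801]]
```

>>> servo_tool:
  series: "-1 -1 -0.5 0 0.06; -1 -3 -1.5 0 0.18; -1 -6 -3 0 0.3; -1 -9 -4.4 0 0.42; -1 -12 -5.8 0 0.54; -1 -15 -7.2 0 0.66; -1 -18 -8.7 0 0.78; -1 -21 -10.1 0 0.9; -1 -24 -11.6 0 1.02; -1 -27 -13 0 1.14; -1 -30 -14.5 0 1.26; -1 -33 -16 0 1.38; -1 -36 -17.4 0 1.5; -1 -38.5 -18.6 0 1.62; -1 -40.5 -19.5 0 1.74; -1 -41.5 -20 0 1.86; -1 -41.8 -20.2 0 1.98; -1 -41.8 -20.2 0 2.1; -1 -41.8 -20.2 0 2.2; -1 -41.8 -20.2 0 2.28"

```text
time: 1.77
tool_pos: [0.4905, 0.2345, 0.2047]
ee_rot: [-3.141, 0.001, 0.609]
wrist_force: [0.8, -0.7, 0.6]
width: 0.094
```

>>> servo_tool:
  series: "-1 0 0 0 0; -1 0 0 0 0; -1 0 0 0 0"

```text
time: 2.02
tool_pos: [0.4904, 0.2348, 0.2051]
ee_rot: [-3.141, 0.001, 0.616]
wrist_force: [-0.8, 0.1, 0.0]
width: 0.0939
```

Run:
```python
from h import *
I,d,o=shot('wrist','w1');print(o['time'],o['tool_pos'],o['ee_rot'],o['wrist_force'])
P=cloud('wrist',d,o);np.save('pics/w1P.npy',P)
```

```text
2.0167 [0.49039006 0.23484637 0.20512596] [-3.14136851e+00  6.22653084e-04  6.15626978e-01] [-0.76138369  0.07657362  0.02271323]
```

View pics/w1.png

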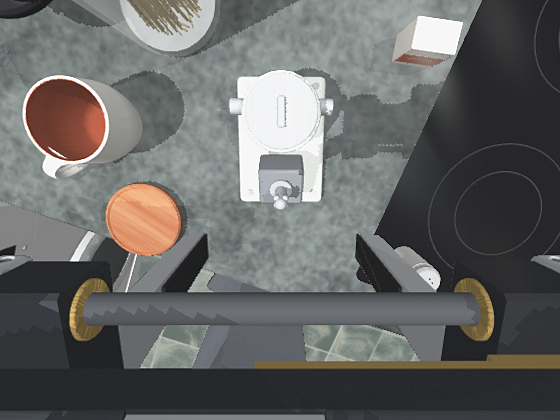

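Run:
```python
from h import *
f=np.load('pics/w1.npz');I=f['I'];P=np.load('pics/w1P.npy')
B=P[175:215,262:302];q=B.reshape(-1,3)
v,u=np.nonzero(B[...,2]>.080);print(u.min()+262,u.max()+262,v.min()+175,v.max()+175,len(u))
t=B[v,u];o=np.argsort(-t[:,2])[:12];print(t[o].round(4)); 
ax=np.array([.817,.577,0]);ly=np.array([-.577,.817,0])
for lo,hi in((.06,.07),(.07,.075),(.075,.08),(.08,.085),(.085,.1)):
    s=q[(q[:,2]>lo)&(q[:,2]<hi)];print(lo,len(s),'along',(s@ax).min(),(s@ax).max(),'lat',(s@ly).min(),(s@ly).max())
# plate in wrist
m=(I.min(-1)>150)&(P[...,2]>.006)&(P[...,2]<.022);m[:, :225]=0;m[:,335:]=0;m[:65]=0;m[210:]=0
W=P[m][:,:2].astype(np.float32);r=cv2.minAreaRect(W);print(r)
c=(P[...,2]>.068)&(P[...,2]<.085);c[:,:240]=0;c[:,325:]=0;c[152:]=0;c[:60]=0
C=P[c];print('cap z',np.median(C[:,2]),cv2.minEnclosingCircle(C[abs((C@ly)-np.median(C@ly))<.045][:,:2].astype(np.float32)))
print('cap along/lat', [(x.min(),x.max()) for x in (C@ax,C@ly)], np.median(C@ly))
cv2.imwrite('pics/c2.png',cv2.resize(I[150:225,235:330,::-1],None,fx=6,fy=6,interpolation=2))
```

```text
274 288 195 209 166
[[0.4902 0.235  0.0881]
 [0.4907 0.2378 0.0878]
 [0.489  0.2366 0.0878]
 [0.4904 0.2364 0.0876]
 [0.4927 0.2367 0.0876]
 [0.4921 0.2376 0.0876]
 [0.4898 0.2372 0.0875]
 [0.4901 0.2386 0.0875]
 [0.4892 0.238  0.0874]
 [0.4895 0.2358 0.0874]
 [0.4915 0.2347 0.0873]
 [0.4924 0.2353 0.0871]]
0.06 430 along 0.5461538597168636 0.564842875779952 lat -0.11268832571767982 -0.07006646014607908
0.07 32 along 0.5374723258687805 0.5497580706205358 lat -0.09621023057026949 -0.08343200073015869
0.075 33 along 0.5324144134609498 0.5475439385281764 lat -0.09828920064044196 -0.08345957790423714
0.08 100 along 0.5316875914637147 0.5464158405794318 lat -0.09813206705546694 -0.08360365525604424
0.085 66 along 0.5333614570460553 0.543094371075328 lat -0.09600907797697283 -0.08574181245435428
((0.5418175458908081, 0.2717163562774658), (0.14956939220428467, 0.10335512459278107), 34.72771453857422)
cap z 0.07299613135044758 ((0.5665257573127747, 0.28878355026245117), 0.036909542977809906)
cap along/lat [(np.float64(0.5935137846899199), np.float64(0.66624371065847)), (np.float64(-0.12722369508421166), np.float64(-0.0546807462286211))] -0.09090759679210159
```

View pics/c2.png

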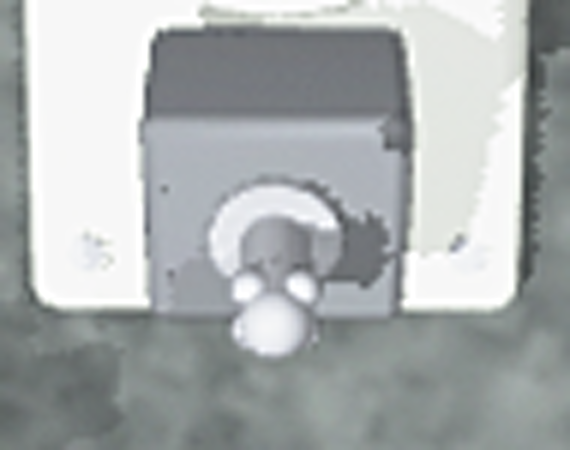

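>>> servo_tool:
  series: "-1 -0.5 1.5 0 0; -1 -1.6 4.5 0 0; -1 -2.8 8 0 0; -1 -4.1 11.5 0 0; -1 -5.4 15 0 0; -1 -6.6 18.5 0 0; -1 -7.9 22 0 0; -1 -9.1 25.5 0 0; -1 -10.4 29 2 0; -1 -11.3 31.5 4 0; -1 -11.8 33 5 0; -1 -12 33.5 5 0; -1 -12 33.5 5 0; -1 -12 33.5 5 0"

```text
time: 3.23
tool_pos: [0.5859, -0.107, 0.1566]
ee_rot: [3.141, -0.002, 0.615]
wrist_force: [-0.4, -0.1, 0.6]
width: 0.0937
```

Run:
```python
from h import *
I,d,o=shot('wrist','w2');print(o['time'],o['tool_pos'],o['ee_rot'])
P=cloud('wrist',d,o);np.save('pics/w2P.npy',P)
q=P.reshape(-1,3);q=q[(np.hypot(q[:,0]-.586,q[:,1]+.108)<.035)&(q[:,2]>.015)]
for lo,hi in((.02,.04),(.042,.055),(.055,.085),(.085,.105)):
    s=q[(q[:,2]>lo)&(q[:,2]<hi)]
    if len(s):print(lo,len(s),s.min(0).round(4),s.max(0).round(4),np.median(s,0).round(4))
    if len(s)>5:print(cv2.minEnclosingCircle(s[:,:2].astype(np.float32)))
```

```text
3.2333 [ 0.58588891 -0.10701806  0.1566235 ] [ 3.14134085e+00 -1.52947559e-03  6.14948295e-01]
0.042 577 [ 0.5692 -0.1277  0.0427] [ 0.6093 -0.0854  0.0548] [ 0.5984 -0.0971  0.047 ]
((0.5878588557243347, -0.10674580186605453), 0.02143193408846855)
0.055 126 [ 0.5823 -0.1158  0.0551] [ 0.6017 -0.093   0.0827] [ 0.5982 -0.0994  0.0676]
((0.5902190208435059, -0.10500822216272354), 0.013508534990251064)
0.085 1003 [ 0.5728 -0.1219  0.0911] [ 0.6029 -0.0915  0.0968] [ 0.5884 -0.1064  0.095 ]
((0.5878211855888367, -0.10673663020133972), 0.015277553349733353)
```

>>> servo_tool:
  series: "-1 0.2 0.1 2 0; -1 0.2 0.1 4 0; -1 0.2 0.1 6 0; -1 0.2 0.1 8 0; -1 0.2 0.1 9.6 0; -1 0.2 0.1 10.4 0; -1 0.2 0.1 10.6 0; -1 0.2 0.1 10.6 0; 1 0.2 0.1 10.6 0; 1 0.2 0.1 10.6 0; 1 0.2 0.1 10.6 0; 1 0.2 0.1 10.6 0; 1 0.2 0.1 10.6 0; 1 0.2 0.1 10.6 0; 1 0.2 0.1 10.6 0; 1 0.2 0.1 10.6 0"

```text
time: 4.62
tool_pos: [0.5876, -0.1078, 0.0494]
ee_rot: [-3.141, -0.0, 0.614]
wrist_force: [0.3, 0.3, 0.4]
width: 0.0441
```

>>> servo_tool:
  series: "1 0 0 0 0; 1 0 0 0 0; 1 0 0 0 0; 1 0 0 0 0; 1 0 0 0 0; 1 0 0 0 0"

```text
time: 5.12
tool_pos: [0.5876, -0.1077, 0.0494]
ee_rot: [-3.141, 0.0, 0.614]
wrist_force: [-0.7, 0.3, 0.0]
width: 0.0299
```

>>> servo_tool:
  series: "1 0 0 0 0; 1 0 0 0 0; 1 0 0 0 0; 1 0 0 0 0; 1 0 0 0 0"

```text
time: 5.53
tool_pos: [0.5876, -0.1077, 0.0494]
ee_rot: [-3.141, -0.0, 0.614]
wrist_force: [-0.4, 0.0, -1.0]
width: 0.0298
```

>>> servo_tool:
  series: "1 0 0 -1 0; 1 0 0 -3 0; 1 0 0 -5 0; 1 0 0 -7 0; 1 0 0 -9 0; 1 0 0 -10 0; 1 0 0 -10 0"

```text
time: 6.12
tool_pos: [0.5894, -0.1082, 0.1534]
ee_rot: [3.136, -0.004, 0.614]
wrist_force: [0.7, -0.8, -1.1]
width: 0.03
```

Run:
```python
from h import *
I,d,o=shot('scene','s2');print(o['time'],o['tool_pos'],o['ee_rot'],o['wrist_force'],o['width'])
k,R,t=cam('scene');c=R.T@(np.array([.588,-.108,.13])-t);u,v=int(k['fx']*c[0]/c[2]+k['cx']),int(k['fy']*c[1]/c[2]+k['cy']);print(u,v)
cv2.imwrite('pics/c3.png',cv2.resize(I[v-40:v+40,u-50:u+50,::-1],None,fx=7,fy=7,interpolation=2))
```

```text
6.1167 [ 0.58943277 -0.10824152  0.15337597] [ 3.1363862  -0.00433315  0.61381831] [ 0.72777525 -0.80577311 -1.07643535] 0.0299784990708228
344 217
```

View pics/c3.png

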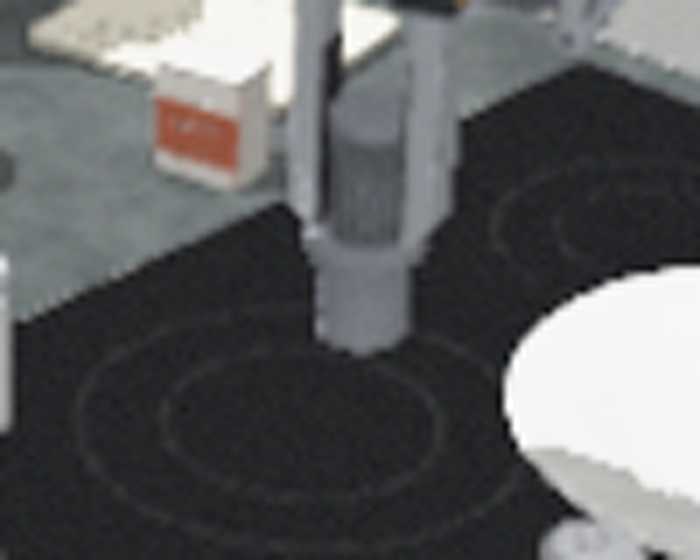

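>>> servo_tool:
  series: "1 0.3 -0.8 0 0; 1 0.9 -2.5 0 0; 1 1.8 -5 0 0; 1 2.8 -8 0 0; 1 3.9 -11 0 0; 1 5 -14 0 0; 1 6.1 -17 0 0; 1 7.1 -20 0 0; 1 8.2 -23 0 0; 1 9.3 -26 0 0; 1 10.2 -28.7 0 0; 1 11 -30.9 0 0; 1 11.6 -32.5 0 0; 1 11.9 -33.4 0 0; 1 12 -33.7 0 0; 1 12 -33.7 0 0; 1 12 -33.7 0 0; 1 12 -33.7 0 0"

```text
time: 7.67
tool_pos: [0.4919, 0.2358, 0.1491]
ee_rot: [3.141, 0.001, 0.612]
wrist_force: [0.1, -0.1, -1.4]
width: 0.0298
```

Run:
```python
from h import *
I,d,o=shot('scene','s3');print(o['time'],o['tool_pos'],o['ee_rot'],o['wrist_force'],o['width'])
k,R,t=cam('scene');c=R.T@(np.array([.49,.236,.12])-t);u,v=int(k['fx']*c[0]/c[2]+k['cx']),int(k['fy']*c[1]/c[2]+k['cy']);print(u,v)
cv2.imwrite('pics/c4.png',cv2.resize(I[v-35:v+35,u-45:u+45,::-1],None,fx=8,fy=8,interpolation=2))
P=cloud('scene',d);q=P.reshape(-1,3);p=np.array(o['tool_pos']);q=q[(np.hypot(q[:,0]-p[0],q[:,1]-p[1])<.04)]
for a in np.arange(.10,.21,.008):
    s=q[(q[:,2]>a)&(q[:,2]<a+.008)]
    if len(s):print(a.round(3),len(s),s.min(0).round(3),s.max(0).round(3))
```

```text
7.6667 [0.49187554 0.23580446 0.14914855] [3.14137775e+00 6.39508373e-04 6.12388754e-01] [ 0.06268858 -0.06450917 -1.39849763] 0.029774352713011154
255 177
0.1 6 [0.475 0.221 0.104] [0.493 0.236 0.108]
0.108 23 [0.475 0.217 0.108] [0.501 0.236 0.116]
0.116 25 [0.475 0.214 0.116] [0.501 0.234 0.124]
0.124 28 [0.474 0.215 0.124] [0.502 0.242 0.132]
0.132 19 [0.472 0.215 0.133] [0.504 0.234 0.14 ]
0.14 47 [0.47 0.21 0.14] [0.51  0.247 0.148]
0.148 25 [0.473 0.21  0.148] [0.499 0.251 0.156]
0.156 51 [0.468 0.207 0.156] [0.513 0.254 0.164]
0.164 48 [0.47  0.206 0.164] [0.514 0.255 0.172]
0.172 45 [0.468 0.207 0.172] [0.513 0.254 0.179]
0.18 45 [0.47  0.206 0.18 ] [0.515 0.256 0.188]
0.188 70 [0.469 0.204 0.188] [0.515 0.252 0.196]
0.196 31 [0.468 0.205 0.196] [0.516 0.252 0.204]
0.204 36 [0.468 0.206 0.204] [0.512 0.254 0.212]
```

View pics/c4.png

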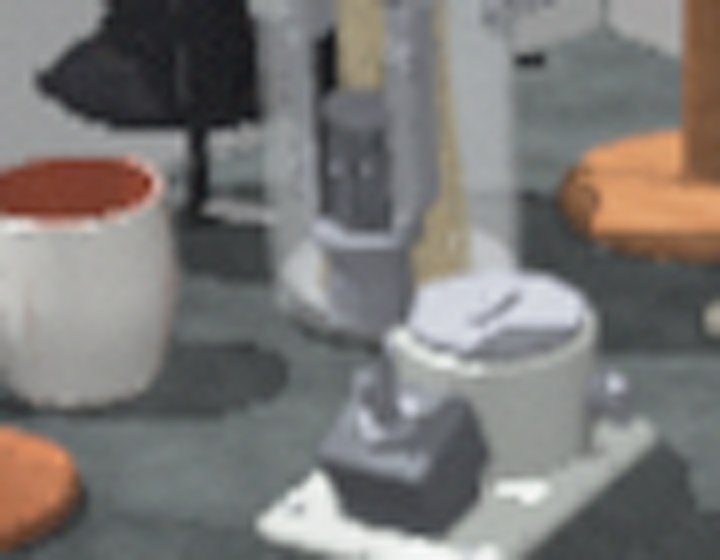

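>>> servo_tool:
  series: "1 0 -0.1 0.5 0; 1 0 -0.1 1 0; 1 0 -0.1 1.4 0; 1 0 -0.1 1.7 0; 1 0 -0.1 2 0; 1 0 -0.1 2.1 0; 1 0 -0.1 2.2 0; 1 0 -0.1 2.2 0; 1 0 -0.1 2.2 0"

```text
time: 8.47
tool_pos: [0.4912, 0.2377, 0.1276]
ee_rot: [3.142, -0.0, 0.614]
wrist_force: [-0.4, 1.2, -1.6]
width: 0.0297
```

>>> servo_tool:
  series: "1 0 0 0.1 0; 1 0 0 0.2 0; 1 0 0 0.2 0; 1 0 0 0.2 0; 1 -0.1 0 0.2 0; 1 -0.2 0 0.2 0; 1 -0.3 0 0.2 0; 1 -0.4 0 0.2 0; 1 -0.4 0 0.2 0; 1 -0.4 0 0.2 0"

```text
time: 9.3
tool_pos: [0.4879, 0.2353, 0.1256]
ee_rot: [3.141, -0.0, 0.614]
wrist_force: [0.5, -0.1, -2.0]
width: 0.0296
```

>>> servo_tool:
  series: "1 -0.1 0 0 0; 1 -0.2 0 0 0; 1 -0.3 0 0 0; 1 -0.4 0 0 0; 1 -0.4 0 0 0; 1 -0.4 0 0 0"

```text
time: 9.8
tool_pos: [0.4847, 0.233, 0.1256]
ee_rot: [3.141, -0.001, 0.614]
wrist_force: [1.3, -0.6, -1.4]
width: 0.0302
```

```bash
cat > tilt.py <<'E'
from h import *
import sys
def prof(tag):
    f=np.load(f'pics/{tag}.npz');P=cloud('scene',f['d']).reshape(-1,3);p=f['p']
    ax=np.array([.817,.577,0]);ly=np.array([-.577,.817,0])
    D=P-p;a,l,z=D@ax,D@ly,D[:,2]
    out=[]
    for lo in np.arange(-.045,.05,.008):
        m=(abs(a)<.05)&(abs(l)<.03)&(z>lo)&(z<lo+.008)
        out.append((round(lo*1000),m.sum(),*(np.percentile(a[m],[5,50,95])*1000).round(1),*(np.percentile(l[m],[5,95])*1000).round(1)) if m.sum()>4 else (lo,0))
    for r in out:print(*r)
if __name__=='__main__':
    if len(sys.argv)>1:
        I,d,o=shot('scene',sys.argv[1]);print(o['time'],o['tool_pos'],o['wrist_force'],o['width'])
        prof(sys.argv[1])
    else:prof('s3')
E
python3 tilt.py; python3 tilt.py s4; python3 -c "
import cv2
I=cv2.imread('pics/s4.png')[142:212,210:300];cv2.imwrite('pics/c5.png',cv2.resize(I,None,fx=8,fy=8,interpolation=2))"
```

```text
-45 20 -17.4 -13.2 -2.8 -14.8 9.6
-37 24 -18.7 -12.5 0.3 -16.4 7.7
-29 23 -18.7 -13.1 -2.2 -14.6 7.4
-21 26 -18.2 -12.3 -3.3 -16.2 12.3
-13 26 -20.7 -17.1 4.5 -19.4 10.0
-5 47 -19.0 -10.2 -1.4 -19.9 18.8
3 36 -14.8 -9.3 -2.7 -26.5 22.5
11 50 -14.0 -9.0 3.2 -27.5 25.5
19 41 -13.4 -8.9 4.4 -27.7 23.9
27 51 -13.3 -8.8 2.5 -27.5 23.8
35 47 -15.6 -9.7 3.7 -27.9 22.3
43 59 -12.1 -5.8 9.4 -26.9 22.4
9.8 [0.48468222 0.23302343 0.12564279] [ 1.27703062 -0.58702118 -1.40076446] 0.030167339641495792
-45 20 -13.8 -9.2 -2.9 -15.8 9.1
-37 27 -13.3 -6.7 10.2 -16.5 8.3
-29 23 -16.2 -8.3 3.6 -15.4 3.9
-21 22 -14.5 -9.5 4.1 -14.7 5.6
-13 31 -18.9 -11.8 8.0 -19.8 11.3
-5 36 -15.6 -8.7 0.3 -20.1 17.4
3 39 -12.8 -9.0 -0.4 -25.4 24.9
11 47 -12.5 -8.3 3.6 -26.7 23.1
19 40 -13.4 -8.8 -1.4 -27.2 23.2
27 43 -13.3 -7.5 3.3 -26.5 25.1
35 45 -15.3 -9.0 4.1 -27.3 23.7
43 57 -14.4 -5.4 9.8 -26.8 22.6
```

View pics/c5.png

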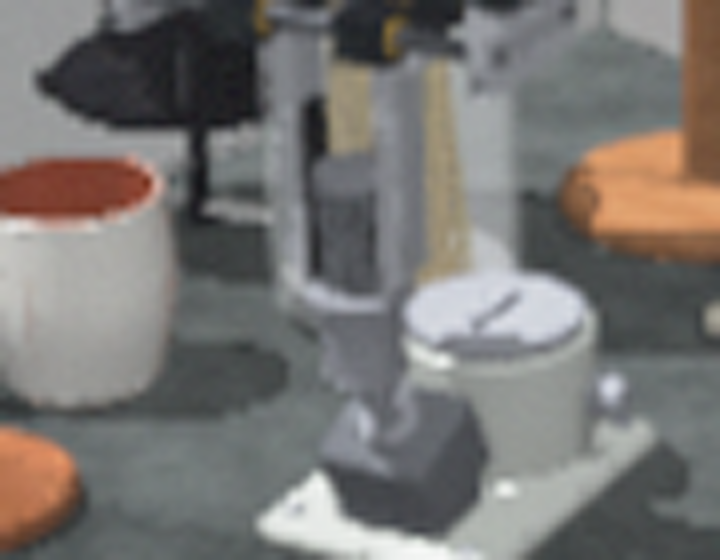

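>>> servo_tool:
  series: "1 -0.15 0 0 0; 1 -0.3 0 0.02 0; 1 -0.45 0 0.04 0; 1 -0.6 0 0.07 0; 1 -0.75 0 0.1 0; 1 -0.9 0 0.13 0; 1 -1.05 0 0.16 0; 1 -1.2 0 0.2 0; 1 -1.2 0 0.2 0; 1 -1.2 0 0.2 0"

```text
time: 10.68
tool_pos: [0.4747, 0.2261, 0.1236]
ee_rot: [-3.142, -0.0, 0.614]
wrist_force: [0.8, 0.7, -0.1]
width: 0.0294
```

```bash
python3 tilt.py s5
```

```text
10.6833 [0.47467591 0.22609412 0.12358465] [ 0.8070878   0.66195698 -0.11383884] 0.029420028080466145
-45 21 -1.4 2.7 12.6 -16.0 7.9
-37 18 -4.3 1.0 13.2 -15.4 3.8
-29 27 -5.3 0.5 13.8 -15.6 4.9
-21 18 -6.1 -0.7 13.6 -16.7 5.5
-13 39 -12.8 -5.0 8.9 -20.1 13.1
-5 27 -7.0 -1.9 10.8 -20.6 19.7
3 37 -10.5 -7.5 0.4 -27.8 22.6
11 47 -10.7 -7.3 4.3 -26.8 23.1
19 39 -10.8 -8.3 1.0 -26.9 20.5
27 45 -11.2 -7.2 4.7 -27.0 24.4
35 54 -13.7 -8.9 2.9 -26.2 24.6
43 51 -11.4 -1.7 10.4 -26.8 19.0
```

>>> servo_tool:
  series: "1 -0.15 0 0.05 0; 1 -0.35 0.05 0.14 0; 1 -0.6 0.05 0.22 0; 1 -0.85 0.05 0.29 0; 1 -1.1 0.05 0.38 0; 1 -1.35 0.05 0.47 0; 1 -1.55 0.05 0.56 0; 1 -1.75 0.05 0.65 0; 1 -1.75 0.05 0.65 0; 1 -1.75 0.05 0.65 0"

```text
time: 11.57
tool_pos: [0.4606, 0.2155, 0.117]
ee_rot: [-3.141, 0.0, 0.614]
wrist_force: [0.8, 0.7, -0.7]
width: 0.0297
```

```bash
python3 tilt.py s6;python3 -c "
import cv2
I=cv2.imread('pics/s6.png')[142:212,210:300];cv2.imwrite('pics/c6.png',cv2.resize(I,None,fx=8,fy=8,interpolation=2))"
```

```text
11.5667 [0.46056396 0.21553916 0.11702444] [ 0.76902228  0.72488358 -0.74768552] 0.02972948000706504
-45 10 15.8 19.8 26.8 -12.0 3.7
-37 20 11.3 20.7 38.2 -14.6 2.1
-29 22 8.1 17.4 30.5 -16.0 7.5
-21 16 5.1 15.3 28.6 -14.9 -2.4
-13 26 -1.4 3.6 18.1 -19.7 13.2
-5 33 -11.1 5.6 23.4 -20.4 16.6
3 38 -10.1 -3.4 21.3 -27.3 22.3
11 39 -12.0 -5.1 4.6 -26.7 24.2
19 39 -12.0 -5.5 3.4 -27.3 23.4
27 42 -11.2 -7.7 0.7 -27.0 25.2
35 59 -12.4 -8.0 3.7 -27.1 23.0
43 55 -12.5 -3.0 10.0 -27.8 20.6
```

View pics/c6.png

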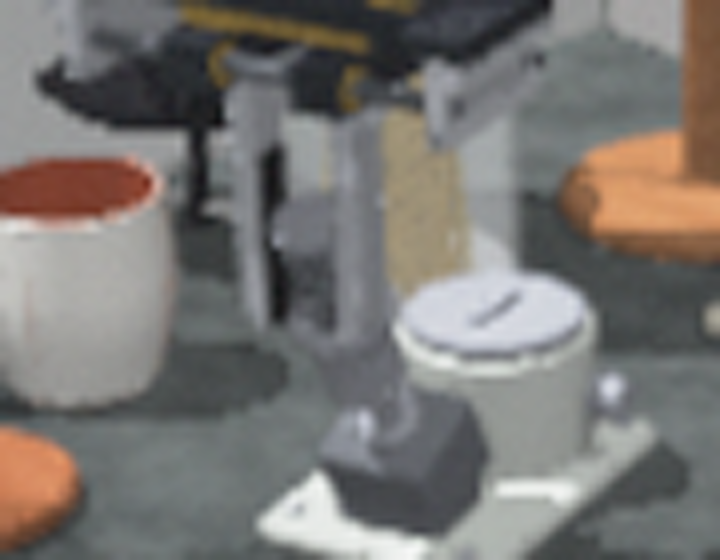

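>>> servo_tool:
  series: "1 0.04 0 0.09 0; 1 0.09 0 0.18 0; 1 0.13 0 0.27 0; 1 0.17 0 0.36 0; 1 0.21 0 0.45 0; 1 0.26 0 0.54 0; 1 0.3 0 0.63 0; 1 0.34 0 0.72 0; 1 0.34 0 0.72 0; 1 0.34 0 0.72 0"

```text
time: 12.45
tool_pos: [0.4636, 0.2174, 0.1115]
ee_rot: [3.141, -0.0, 0.614]
wrist_force: [-3.2, -1.6, 8.4]
width: 0.0297
```

>>> servo_tool:
  series: "1 0.04 0 0.09 0; 1 0.09 0 0.18 0; 1 0.13 0 0.27 0; 1 0.17 0 0.36 0; 1 0.21 0 0.45 0; 1 0.26 0 0.54 0; 1 0.26 0 0.54 0; 1 0.26 0 0.54 0"

```text
time: 13.12
tool_pos: [0.4656, 0.2192, 0.1039]
ee_rot: [-3.141, 0.0, 0.614]
wrist_force: [1.7, -0.5, 0.3]
width: 0.0296
```

>>> servo_tool:
  series: "1 0.04 0 0.09 0; 1 0.09 0 0.18 0; 1 0.13 0 0.27 0; 1 0.17 0 0.36 0; 1 0.21 0 0.45 0; 1 0.26 0 0.54 0; 1 0.26 0 0.54 0; 1 0.26 0 0.54 0"

```text
time: 13.78
tool_pos: [0.4676, 0.2205, 0.1]
ee_rot: [3.141, 0.0, 0.614]
wrist_force: [-2.8, -2.3, 6.3]
width: 0.0298
```

>>> servo_tool:
  series: "1 0.04 0 0.09 0; 1 0.09 0 0.18 0; 1 0.13 0 0.27 0; 1 0.17 0 0.36 0; 1 0.17 0 0.36 0; 1 0.17 0 0.36 0"

```text
time: 14.28
tool_pos: [0.469, 0.2214, 0.0971]
ee_rot: [3.141, 0.0, 0.614]
wrist_force: [-3.5, -2.8, 9.2]
width: 0.0296
```

```bash
python3 tilt.py s7
```

```text
14.2833 [0.46895835 0.22139175 0.09706186] [-3.46397601 -2.79606239  9.2046262 ] 0.02959189243323619
-45 28 17.7 33.6 48.5 -23.8 6.3
-37 21 13.0 18.1 41.5 -15.8 3.1
-29 24 7.6 14.2 30.8 -16.0 6.5
-21 16 4.8 14.3 29.5 -16.5 -0.1
-13 26 -2.6 2.4 15.4 -18.9 11.5
-5 30 -9.6 4.9 27.3 -21.1 20.2
3 39 -11.1 -1.2 26.2 -25.8 21.3
11 35 -11.3 -5.5 3.6 -29.0 22.4
19 41 -11.3 -7.1 0.2 -26.8 23.7
27 38 -9.9 -7.6 2.2 -27.1 24.4
35 59 -13.9 -8.3 7.0 -26.4 20.4
43 49 -11.0 -2.9 9.7 -26.9 22.1
```

>>> servo_tool:
  series: "1 0.04 0 0.09 0; 1 0.09 0 0.18 0; 1 0.13 0 0.27 0; 1 0.17 0 0.36 0; 1 0.17 0 0.36 0; 1 0.17 0 0.36 0"

```text
time: 14.83
tool_pos: [0.4702, 0.2221, 0.0966]
ee_rot: [3.141, -0.0, 0.614]
wrist_force: [-10.1, -5.1, 21.1]
width: 0.0298
```

>>> servo_tool:
  series: "1 0.03 0 0.06 0; 1 0.06 0 0.12 0; 1 0.09 0 0.18 0; 1 0.09 0 0.18 0; 1 0.09 0 0.18 0"

```text
time: 15.25
tool_pos: [0.4708, 0.2224, 0.0966]
ee_rot: [3.14, -0.001, 0.614]
wrist_force: [-13.0, -6.8, 28.3]
width: 0.0299
```

>>> servo_tool:
  series: "1 -0.03 0 -0.07 0; 1 -0.03 0 -0.07 0; 1 -0.03 0 -0.07 0; 1 -0.03 0 -0.07 0; 1 -0.03 0 -0.07 0; 1 -0.03 0 -0.07 0; 1 -0.03 0 -0.07 0; 1 -0.03 0 -0.07 0; 1 -0.03 0 -0.07 0; 1 -0.03 0 -0.07 0; 1 -0.03 0 -0.07 0; 1 -0.03 0 -0.07 0; 1 -0.03 0 -0.07 0; 1 -0.03 0 -0.07 0"

```text
time: 16.42
tool_pos: [0.4707, 0.2223, 0.0967]
ee_rot: [3.14, -0.001, 0.614]
wrist_force: [-11.6, -5.8, 25.8]
width: 0.0298
```

```bash
python3 tilt.py s8;python3 -c "
import cv2
J=cv2.imread('pics/s8.png');I=J[142:212,210:300];a=cv2.resize(I,(514,400),interpolation=2);b=cv2.resize(J[160:300,180:400],(286,182));import numpy as np
c=np.zeros((400,800,3),np.uint8);c[:,:514]=a;c[:182,514:]=b;cv2.imwrite('pics/c7.png',c)"
```

```text
16.4167 [0.47068872 0.22232324 0.09667655] [-11.62541458  -5.84258477  25.76832271] 0.029785346207111953
-45 33 14.5 34.0 45.6 -25.4 4.1
-37 23 11.7 22.2 47.8 -20.7 6.5
-29 21 7.7 13.5 28.3 -15.1 4.7
-21 15 3.5 10.4 29.7 -16.2 -0.6
-13 29 -3.7 1.4 12.6 -16.8 12.4
-5 34 -6.9 4.1 25.0 -20.2 19.9
3 30 -9.8 -3.9 6.9 -26.1 22.3
11 40 -11.7 -5.2 4.6 -27.4 22.7
19 46 -10.6 -6.5 5.9 -27.1 22.3
27 37 -11.5 -7.5 3.6 -27.2 26.9
35 55 -14.3 -8.3 4.9 -27.1 21.6
43 52 -10.7 -1.9 9.9 -26.2 22.5
```

View pics/c7.png

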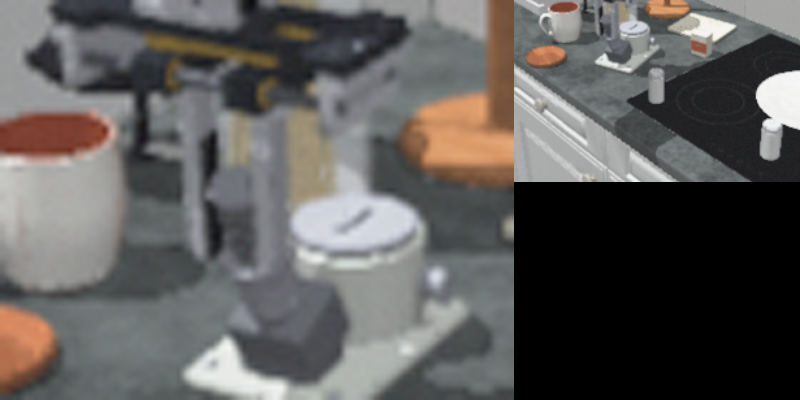

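```bash
python3 -c "
from bench import robot
robot.close_job()
o=robot.get_obs();print(o['time'],o['tool_pos'],o['wrist_force'],o['width'])"
```

```text
the job is handed in; nothing more can be done
the job is handed in; nothing more can be done
```

I handed the job in at about 16.4 s, with the gripper still holding the coupler and pushing the nipple in against its stop.

**How it was done:** The moves cannot tilt the tool, so I hooked the coupler's mouth over the nipple tip and swung it in the grip to about 0.42 rad; the nipple leans 0.44. I then pressed along the nipple. Force rose to about 10 N and dropped to almost nothing as the coupler snapped over. It then followed the nipple's spring up to about 12 N.

**Last checks:**
- **At the stop:** pushing further raised the vertical force from about 9 N to 28 N while the height stayed at 0.0966 m (expected about 0.097 m). I backed off slightly. Over the next second the tool stayed put at about 29 N along the nipple.
- **Bystanders:** both shakers and the mug look undisturbed in the last picture.

**What disagreed:** The fingers stopped at 29.8 mm, where the grip section should give 26 mm. They are probably pinching the 31 mm cap instead. The pivot point found while tilting also fits the cap, and I saw no slip.

I judged the nipple's depth only from force and position. I could not see it, and the hand-in gave no verdict.

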